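# Wedge the rattling shelf door with a taper feeler

## Task

The sliding door of the low teak chest rattles in the wind. First move the steel tumbler out of the way, standing it upright on the round cork coaster; then take the bamboo taper feeler by its block handle and slide its blade, thin end first, into the upright gap between the door's edge and the door post until you feel it drag firmly on both sides. Leave it standing there, gripped snugly but not forced, and do not disturb the other things.

Things in the scene. Friction and masses are not known exactly. Their poses are not given: they have to be found in the camera images.
- chest: low dark teak chest, fixed, 320 mm wide, 86 mm high. Origin: on the table, in the plane of the sliding door's front, at the door's resting edge (right side of the gap). x points into the chest (the way the blade slides), y left along the front, z up. Top board starts 22 mm behind the door's front; behind the gap it is hollow for 170 mm deep, up to 70 mm high. Gap open from table up.
- door: sliding door, 165 wide, 18 thick, top at 68 mm, left edge rounded (radius 9), brass knob 135 mm right of it. Origin as the chest's, moving with the door. It gives way only to the right (chest -y), up to 12 mm, on a soft spring of 1.5 N per mm, and springs back. A snug blade pushes it 1 to 5 mm aside (2 to 8 N): pushing it in then takes some 6 to 10 N. Over 16 N is forcing.
- jamb: fixed teak door post left of the gap, 40 mm wide, 75 mm high. Origin: on the table, on its right-hand face (the left side of the gap), level with the plane of the door's front; axes as the chest's. Its right-hand face is flat, parallel to the chest's x, and runs from 15 mm in front of the origin to 30 mm behind it. The gap from this face to the door's edge is 7 to 10.5 mm, different each time.
- feeler: bamboo taper feeler, loose, 100 g, upright. Origin on its underside below the handle's centre; x along the blade to the thin tip, y left, z up. Handle: block 44 long, 26 wide, 56 high, centred on the origin. Blade: 30 high, flush with the underside, from x = 22 to 152 mm. Left face flat, at y = +7 mm; right face tapers 1 in 9: 3 mm thick at the tip, 17.4 at the handle.
- feeler_grip (a point): centre of the feeler's handle, 28 mm above its underside; axes as the feeler's
- feeler_tip (a point): the feeler's thin tip, 152 mm ahead of the handle's centre and 5.5 mm left of it, 15 mm above the underside
- tumbler: steel tumbler with a dark twist cap, loose, about 280 g, 54 mm in diameter (cap 51 mm), 112 mm high, standing in front of the gap. Origin at its underside centre, z up
- tumbler_mid (a point): the tumbler's axis, 54 mm above its underside
- coaster: round cork coaster, 96 mm in diameter, 5 mm thick, fixed. Origin at the centre of its underside, on the table
- massage_ball_center (a point): grey massage ball, 60 mm, lying in a terracotta dish: its centre; leave alone
- incense_holder: white ceramic incense holder, 80 mm across, 24 mm high with a thin stick, on the chest's top; origin at its underside; leave alone
- jar: small blue-glazed jar, 46 mm across, 56 mm high, between the feeler and the tumbler; origin at its underside; leave alone
- spoon: wooden spoon lying on the table; leave alone
Not all that is in view belongs to the job. Of the things that look like the tumbler, the smallest one is meant.

How it is judged:
By the outcome, as a careful person would: the job done as asked, in the order asked, and still so for the second after the job is handed in, with the robot touching nothing.
It also fails if it takes over 58 s, if anything falls off the work surface, if the arm or the gripper's body presses on something with over 40 N, if the wrist force passes 120 N, or if a joint passes its speed limit or range.

## Robot

A 6-joint arm with a two-finger parallel gripper is mounted at the origin on the work surface. World frame = base frame: x ahead of the robot, y to its left, z up, the work surface at z = 0. Lengths are in mm, angles in rad, forces in N, time in s.
With the tool pointing down it reaches from about 275 to 750 mm from the base axis. Payload 10.2 kg.
Tool frame: the origin (TCP) lies between the finger pads; the fingertips stand 11 mm ahead of it and the grasp point (between the pads) lies 8 mm behind it; z points along the fingers, y is the direction in which the jaws open and shut (so a half turn about z gives the same grasp; the last joint's range is limited). The gripper opens to 88 mm and grips with 3 to 60 N. Pads are 18 mm wide; open, the fingers measure 123 mm over their backs; the gripper's body (75 mm by 187 mm) begins 45 mm behind the grasp point.
Start: joints at [-1.513, 0.313, 1.498, -0, 1.331, -0.223], TCP at [145.477, -504.448, 249.72] pointing down, gripper open.
Joint ranges: [-2.94, 2.94], [-0.97, 2.17], [0.19, 2.56], [-1.23, 4.37], [0.02, 3.11], [-2.88, 2.88]. Speed limits (rad/s): [2.39, 2.39, 3.01, 3.14, 3.14, 3.14].

## Interface

Orientations are given as a rotation vector (axis times angle).
In Python, from cell import ctrl, camera gives the robot as it stands. The module is installed in compiled form; this text tells all that it offers.
- The arm moves only by the shell command python3 -m inch 'ROWS' [OPENING] [FORCE]. ROWS is JSON, a list that holds one entry, the list of rows, each a list of 4 numbers: the shift along the world's x, y, z in m, then the turn about the world's z in degrees. A call has 1 to 5 rows; each row is the pose to reach, as a shift and turn from the pose commanded when the call began; what a row does not reach only later rows make up. A row lasts 1/12 s, in which the tool goes at most 41.7 mm and 7.16 degrees, less where a joint would pass 70% of its speed; a pose out of reach is approached as far as the arm can. A call with a gripper value outside its range is refused whole. OPENING is the gripper command: -1 is fully open, 1 is shut, values between are in proportion, set as the call begins (- or left out, the last holds). The fingers move at their own pace and stop on an object; FORCE is the grip in N (left out, the last holds). Time passes only in rows, so rows that repeat a pose let the fingers close. It gives the time, the measured TCP pose, the force and the opening at its end, in the units of the state.
- ctrl.observe(): the state, without advancing time (a new reading comes with each control period).
- camera(name): name is "side" or "top"; returns a dict with "pixels" (420x560x3 uint8, red, green, blue), "mtx" (3x3 intrinsics, pixels), "D" ([k1, k2, p1, p2, k3] as OpenCV has them; the pictures are not rectified), "cam_to_world" (4x4, takes a point from camera to world coordinates). Camera axes: x right, y down, z forward; pixel columns grow to the right and rows downward; lengths in mm; the calibration is good to about 2 mm. A picture is of the moment at which its call begins. There is no depth.
- ctrl.finish_job(): hands the job in, once; it reports no verdict.
The state is a dict: "t": time; "joints": joint angles; "qvel": joint speeds; "joint_torque": joint torques, N m; "eef_pos": TCP position; "eef_rot": TCP orientation; "wrist_force": force on the tool from outside, world axes, zero at the start; "ft_torque": the same for the moment, N m; "opening": finger opening in mm.
Only numpy, scipy, OpenCV 4.12 (cv2) and the standard library are available. Lean on these libraries where they do the work, as an engineer would, in place of code of your own. Each camera call takes 0.05 s, during which the arm holds its last target.

## Working session

There is one attempt and no reset: what is moved stays moved. The work goes in short steps, Python scripts to look and compute and a shell command to move; the robot and the scene stay as the last step left them, time stands still between calls to the robot, and variables do not carry over. Pictures are saved under pics/ and viewed, and the job is handed in when it is done.

```bash
mkdir -p pics; cat > h.py <<'E'
import numpy as np, cv2
from cell import ctrl, camera
def grab(n,f):
    c=camera(n); cv2.imwrite('pics/'+f+'.png',c['pixels'][:,:,::-1]); np.savez('pics/'+f+'.npz',**{k:np.array(c[k]) for k in c}); return c
def load(f): return dict(np.load('pics/'+f+'.npz'))
def ray(c,uv):
    p=cv2.undistortPoints(np.array(uv,float).reshape(-1,1,2),np.array(c['mtx']),np.array(c['D'],float)).reshape(-1,2)
    T=np.array(c['cam_to_world']); d=np.c_[p,np.ones(len(p))]@T[:3,:3].T
    return T[:3,3],d
def onz(c,uv,z):
    o,d=ray(c,uv); return o+d*((z-o[2])/d[:,2])[:,None]
def proj(c,P):
    T=np.linalg.inv(np.array(c['cam_to_world'])); 
    return cv2.projectPoints(np.array(P,float).reshape(-1,1,3),cv2.Rodrigues(T[:3,:3])[0],T[:3,3],np.array(c['mtx']),np.array(c['D'],float))[0].reshape(-1,2)
E
python3 - <<'E'
from h import *
for n in('top','side'):
    c=grab(n,n+'0'); print(np.array(c['cam_to_world']).round(2),np.array(c['mtx']).round(0))
print(ctrl.observe())
E
```

```text
[[ 2.00000e-02 -9.70000e-01  2.20000e-01  3.30370e+02]
 [-1.00000e+00 -2.00000e-02 -0.00000e+00  4.71900e+01]
 [ 1.00000e-02 -2.20000e-01 -9.70000e-01  1.09032e+03]
 [ 0.00000e+00  0.00000e+00  0.00000e+00  1.00000e+00]] [[442.   0. 277.]
 [  0. 442. 209.]
 [  0.   0.   1.]]
[[-8.1000e-01 -2.7000e-01  5.2000e-01 -8.7150e+01]
 [-5.8000e-01  4.1000e-01 -7.0000e-01  8.8245e+02]
 [-3.0000e-02 -8.7000e-01 -4.9000e-01  7.0059e+02]
 [ 0.0000e+00  0.0000e+00  0.0000e+00  1.0000e+00]] [[482.   0. 277.]
 [  0. 482. 209.]
 [  0.   0.   1.]]
{'t': 0.1, 'joints': array([-1.51341338e+00,  3.13392803e-01,  1.49832674e+00,  1.45780323e-05,
        1.33098653e+00, -2.23404473e-01]), 'qvel': array([ 2.87767503e-04, -2.41742545e-03, -1.50716593e-03,  9.92354816e-05,
       -1.11954758e-03, -1.90424055e-03]), 'joint_torque': array([ 2.66767340e-03, -4.02811074e+01, -2.52639395e+01,  6.95268949e-02,
        3.42661247e-02, -6.38190591e-05]), 'eef_pos': array([ 145.4619876 , -504.24542687,  249.23186321]), 'eef_rot': array([-3.10958572e+00, -4.39451861e-01, -1.67120074e-04]), 'wrist_force': array([ 0.22815964, -0.45476799,  0.13557495]), 'ft_torque': array([-0.01697227, -0.00327421,  0.03695371]), 'opening': 88.35611377317983}
```

View pics/top0.png

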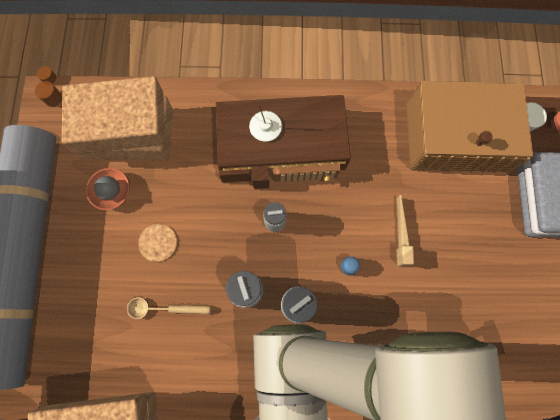

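View pics/side0.png

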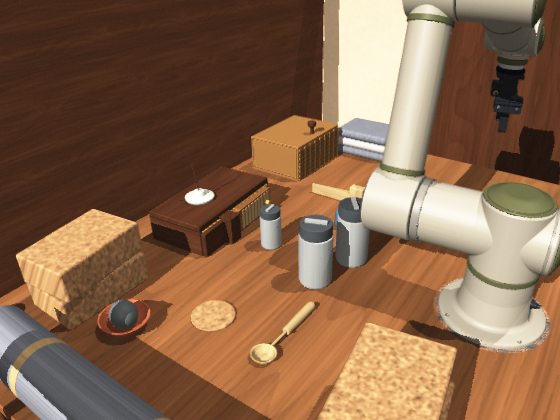

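The top view shows the chest at about (283,140). The smallest tumbler is at (275,216), with two larger lookalikes at (244,289) and (298,304). The coaster is at (158,243), the feeler at (403,235) with its thin tip pointing up at (400,196), and the jar at (350,266). I'll enlarge the details next.

```bash
python3 - <<'E'
from h import *
a=cv2.imread('pics/top0.png'); 
x=cv2.resize(a[85:240,205:360],None,fx=3.8,fy=3.8,interpolation=cv2.INTER_CUBIC); cv2.imwrite('pics/z1.png',x)
x=cv2.resize(a[185:280,340:420],None,fx=6,fy=6,interpolation=cv2.INTER_CUBIC); cv2.imwrite('pics/z2.png',x)
a=cv2.imread('pics/side0.png'); 
x=cv2.resize(a[160:260,140:380],None,fx=3.3,fy=3.3,interpolation=cv2.INTER_CUBIC); cv2.imwrite('pics/z3.png',x)
c=load('top0');s=load('side0')
print(onz(c,[[275,210],[158,243]],112)[0],onz(c,[[158,243]],5))
# coaster by mask
E
```

```text
[551.81235242  49.03533578 112.        ] [[486.53458128 337.80092797   5.        ]]
```

View pics/z1.png

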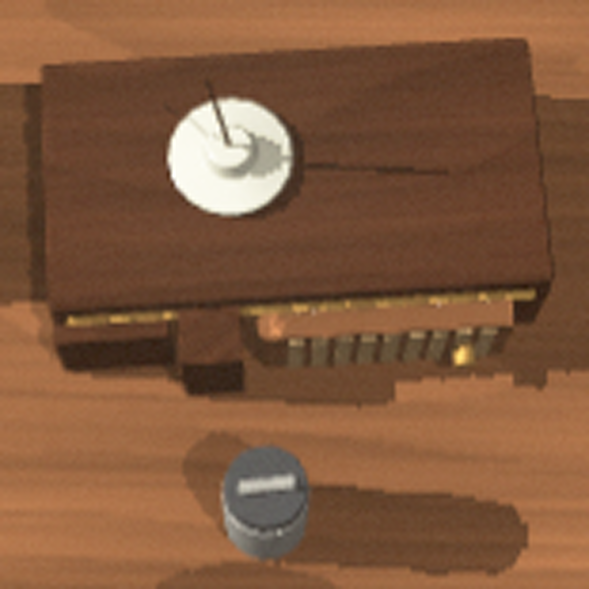

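View pics/z2.png

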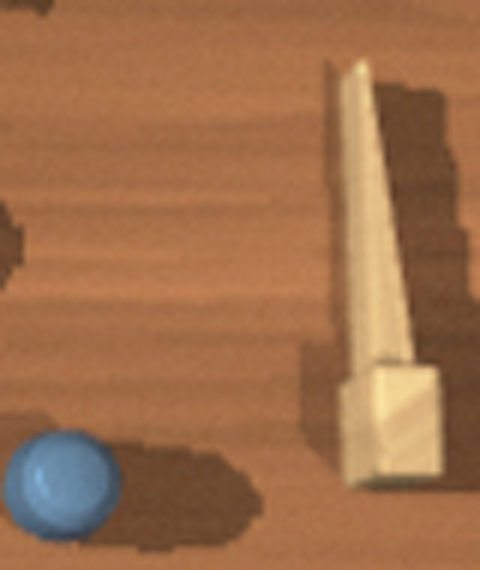

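View pics/z3.png

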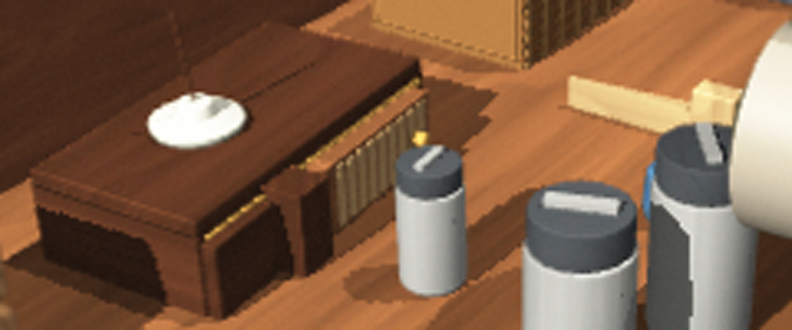

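```bash
python3 - <<'E'
from h import *
c=load('top0');s=load('side0')
z1=lambda p:(np.array(p,float)+.5)/3.8-.5+[205,85]
z2=lambda p:(np.array(p,float)+.5)/6-.5+[340,185]
z3=lambda p:(np.array(p,float)+.5)/3.3-.5+[140,160]
print('cap',onz(c,z1([[266,489]]),112), 'side',onz(s,z3([[429,164]]),112))
print('board front edge z86',onz(c,z1([[52,312],[552,278]]),86))
print('board front edge side z86',onz(s,z3([[197,238],[418,68]]),86))
print('jamb top front L,R z75',onz(c,z1([[183,363],[243,358]]),75))
print('door top z68: left edge, front right corner',onz(c,z1([[258,330],[286,340],[512,323]]),68))
print('jamb side L,R front z75',onz(s,z3([[302,184],[333,172]]),75))
print('handle top corners z56',onz(c,z2([[376,363],[438,367],[440,474],[374,478]]),56))
print('blade top tip, L, z30',onz(c,z2([[357,62],[368,62],[352,364],[412,362]]),30))
print('jar',onz(c,z2([[65,478]]),56))
hsv=cv2.cvtColor(c['pixels'],cv2.COLOR_RGB2HSV)
print(hsv[243,150:166],hsv[243,120],hsv[230,190])
E
```

```text
cap [[544.09691278  49.72546177 112.        ]] side [[539.66760941  59.0637915  112.        ]]
board front edge z86 [[ 660.81234608  186.16739988   86.        ]
 [ 689.67773345 -128.31042754   86.        ]]
board front edge side z86 [[ 645.27674093  202.9651007    86.        ]
 [ 675.77621375 -109.05245131   86.        ]]
jamb top front L,R z75 [[632.3328458  103.59076357  75.        ]
 [636.34797414  65.9060194   75.        ]]
door top z68: left edge, front right corner [[ 657.23174365   56.89566035   68.        ]
 [ 650.92794798   38.95833418   68.        ]
 [ 665.21684485 -105.19487089   68.        ]]
jamb side L,R front z75 [[643.94863958  86.93152132  75.        ]
 [635.41728145  59.01660642  75.        ]]
handle top corners z56 [[ 485.04973534 -253.96714245   56.        ]
 [ 483.86185684 -278.63563233   56.        ]
 [ 441.59615826 -277.40039057   56.        ]
 [ 439.63916928 -251.22924398   56.        ]]
blade top tip, L, z30 [[ 614.85348608 -259.25242904   30.        ]
 [ 614.94738224 -263.86356998   30.        ]
 [ 488.36736833 -251.71580691   30.        ]
 [ 489.58918427 -276.27912141   30.        ]]
jar [[ 437.71817266 -129.77393626   56.        ]]
[[ 16 117 240]
 [ 16 119 237]
 [ 15 120 234]
 [ 15 119 230]
 [ 15 120 229]
 [ 15 120 231]
 [ 15 122 227]
 [ 14 121 226]
 [ 14 123 222]
 [ 14 121 208]
 [ 14 122 202]
 [ 14 123 220]
 [ 15 122 228]
 [ 15 124 223]
 [ 14 122 221]
 [ 15 124 222]] [ 12 144 159] [ 12 148 167]
```

```bash
python3 - <<'E'
from h import *
a=cv2.imread('pics/side0.png'); 
x=cv2.resize(a[185:255,190:290],None,fx=8,fy=8,interpolation=cv2.INTER_CUBIC); cv2.imwrite('pics/z4.png',x)
x=cv2.resize(a[170:215,300:380],None,fx=8,fy=8,interpolation=cv2.INTER_CUBIC); cv2.imwrite('pics/z5.png',x)
a=cv2.imread('pics/top0.png'); 
x=cv2.resize(a[155:195,245:295],None,fx=14,fy=14,interpolation=cv2.INTER_CUBIC); cv2.imwrite('pics/z6.png',np.clip(x*1.6,0,255).astype('uint8'))
E
```

```text
(no output)
```

View pics/z4.png

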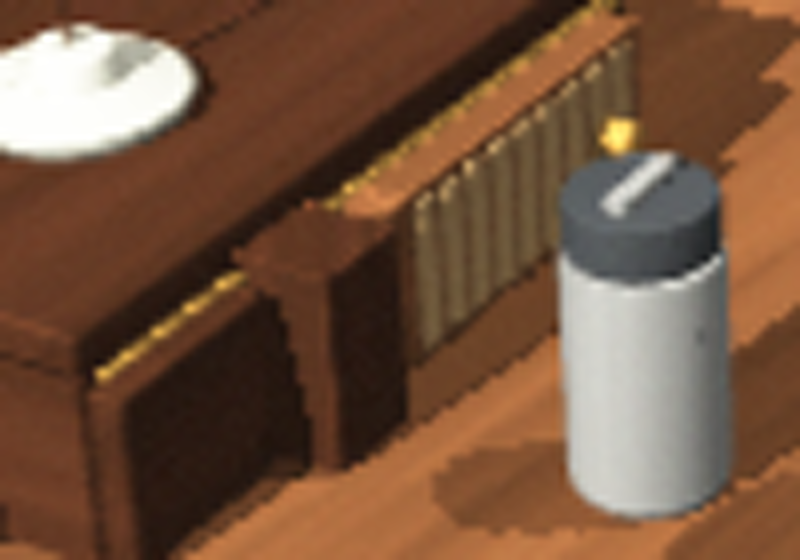

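View pics/z5.png

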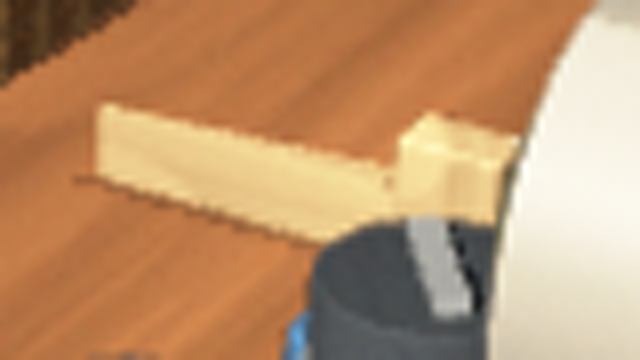

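View pics/z6.png

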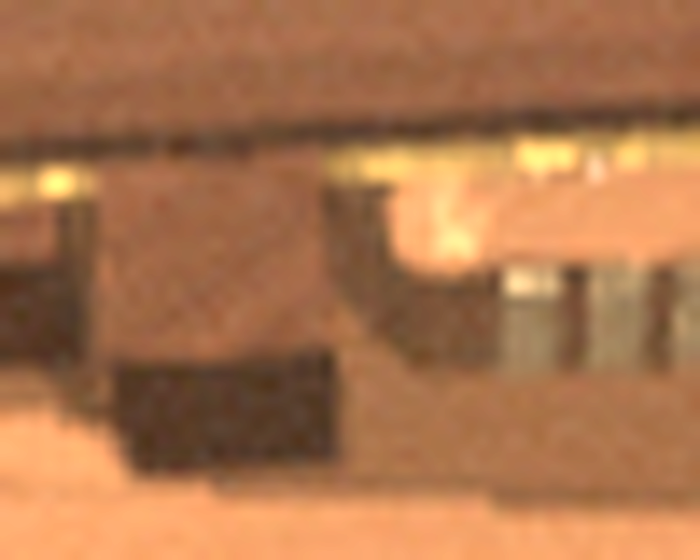

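In z6 the jamb's right edge runs from (322,160) to (332,350). The door top's left edge is at x≈388 and the rounding starts at about row 215, so the gap is roughly 66/14 px. z4 and z5 give matching corners in the side view.

```bash
python3 - <<'E'
from h import *
c=load('top0');s=load('side0')
def Z(f,o): return lambda p:(np.array(p,float)+.5)/f-.5+np.array(o)
z1=Z(3.8,[205,85]);z2=Z(6,[340,185]);z4=Z(8,[190,185]);z5=Z(8,[300,170]);z6=Z(14,[245,155])
def tri(a,b):
    o1,d1=ray(c,a);o2,d2=ray(s,b);d1=d1[0];d2=d2[0]
    t=np.linalg.lstsq(np.c_[d1,-d2],o2-o1,rcond=None)[0];p,q=o1+t[0]*d1,o2+t[1]*d2
    return ((p+q)/2).round(1),(p-q).round(1)
print('cap',tri(z1([[266,489]]),z4([[640,200]])),onz(s,z4([[640,200]]),112))
print('jamb FR',tri(z6([[332,350]]),z4([[328,282]])),onz(c,z6([[332,350],[322,160],[112,362]]),75).round(1),'side',onz(s,z4([[328,282],[400,215],[238,250]]),75).round(1))
print('door L top',onz(c,z6([[388,200],[440,275]]),68).round(1))
print('door frontR top',onz(c,z1([[512,323]]),68),onz(s,z4([[632,32]]),68), tri(z1([[512,323]]),z4([[632,32]])))
print('tip', tri(z2([[359,62]]),z5([[100,103]])),'tip bottom',onz(s,z5([[98,178]]),0))
print('handle FL top',tri(z2([[376,363]]),z5([[400,143]])))
h=cv2.cvtColor(c['pixels'],cv2.COLOR_RGB2HSV)
m=((h[...,2]>195)&(h[...,1]<140)&(h[...,0]<20)).astype('uint8');m[:215]=0;m[270:]=0;m[:,:130]=0;m[:,185:]=0
m=cv2.morphologyEx(m,cv2.MORPH_CLOSE,np.ones((5,5)))
k=max(cv2.findContours(m,0,2)[0],key=cv2.contourArea);e=cv2.fitEllipse(cv2.convexHull(k));print(e,onz(c,[e[0]],5))
print('big',onz(c,[[244,283],[298,300]],150))
print('holder',onz(c,z1([[231,157]]),100))
E
```

```text
cap (array([546.1,  50. , 104.9]), array([-1. , -0.6, -0.2])) [[539.22161187  60.0448079  112.        ]]
jamb FR (array([649.8,  71.9,  50.2]), array([-14.1,  -9.5,  -4.4])) [[634.6  66.7  75. ]
 [668.7  69.1  75. ]
 [631.7 104.2  75. ]] side [[630.9 104.8  75. ]
 [638.7  59.1  75. ]
 [668.5 105.3  75. ]]
door L top [[663.9  57.7  68. ]
 [650.6  48.5  68. ]]
door frontR top [[ 665.21684485 -105.19487089   68.        ]] [[660.48330152 -98.17864318  68.        ]] (array([ 666.7, -106. ,   62.9]), array([0.3, 0.2, 0.1]))
tip (array([ 613.9, -259.6,   32.4]), array([0.7, 0.4, 0.1])) tip bottom [[ 613.5450001  -258.88147125    0.        ]]
handle FL top (array([ 483.9, -255.7,   52.7]), array([3.2, 1.6, 0. ]))
((156.65025329589844, 242.2239990234375), (36.123016357421875, 38.387935638427734), 42.78354263305664) [[488.40409131 341.31433483   5.        ]]
big [[384.5054884  111.22940172 150.        ]
 [351.41529361  -2.67406781 150.        ]]
holder [[761.31757587  75.98199969 100.        ]]
```

```bash
python3 -m inch '[[[0.024,0.033,0,-4],[0.048,0.066,0,-8],[0.072,0.100,0,-12],[0.096,0.133,0,-16],[0.12,0.167,0,-16]]]' -1 20 && python3 -m inch '[[[0.024,0.033,0,0],[0.048,0.066,0,0],[0.072,0.100,0,0],[0.096,0.133,0,0],[0.12,0.167,0,0]]]' && python3 -m inch '[[[0.024,0.033,0,0],[0.048,0.066,0,0],[0.072,0.100,0,0],[0.096,0.133,0,0],[0.12,0.167,0,0]]]'
```

```text
t: 0.52
eef_pos: [266.1, -335.7, 249.5]
eef_rot: [-3.141, 0.004, 0.0]
wrist_force: [1.4, -0.4, -0.0]
opening: 88.3
t: 0.93
eef_pos: [386.1, -168.6, 249.7]
eef_rot: [3.142, 0.002, 0.0]
wrist_force: [0.4, 0.2, 0.2]
opening: 87.9
t: 1.35
eef_pos: [506.2, -1.4, 249.5]
eef_rot: [-3.142, -0.003, 0.0]
wrist_force: [0.1, -0.8, 0.8]
opening: 88.1
```

```bash
python3 -m inch '[[[0.019,0.026,0,0],[0.038,0.052,0,0],[0.038,0.052,-0.03,0],[0.038,0.052,-0.06,0],[0.038,0.052,-0.06,0]]]' && python3 - <<'E'
from h import *
grab('top','top1');grab('side','side1')
a=cv2.imread('pics/top1.png')[100:260,180:370];b=cv2.imread('pics/side1.png')[60:280,180:400]
cv2.imwrite('pics/v1.png',np.hstack([cv2.resize(a,(400,337)),cv2.resize(b,(337,337))]))
E
```

```text
t: 1.77
eef_pos: [541.1, 49.3, 184.4]
eef_rot: [-3.14, -0.004, 0.016]
wrist_force: [-0.8, 0.2, -1.3]
opening: 88.3
```

View pics/v1.png

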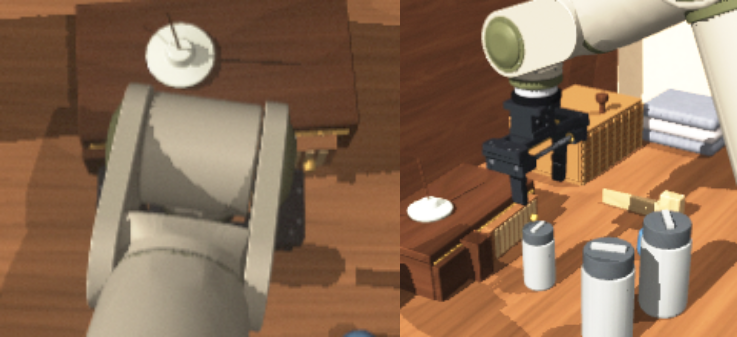

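```bash
python3 - <<'E'
from h import *
s=load('side1');x0,y0=230,140
a=cv2.imread('pics/side1.png')[y0:y0+110,x0:x0+100]
a=cv2.resize(a,None,fx=5.4,fy=5.4,interpolation=cv2.INTER_CUBIC)
p=ctrl.observe()['eef_pos'];print(p)
def dot(P,col):
    for q in proj(s,P): cv2.circle(a,tuple(int(v) for v in ((q-[x0,y0]+.5)*5.4)),3,col,-1)
tz=p[2]-11
dot([[p[0]+dx,p[1]+dy,tz] for dx in(-9,9) for dy in(-44,44,-61,61)],(0,255,0))
t=np.linspace(0,6.28,24)
for z,r in((112,25.5),(0,27)): dot([[544+r*np.cos(u),50+r*np.sin(u),z] for u in t],(0,0,255))
cv2.imwrite('pics/v2.png',a)
E
```

```text
[543.29729281  48.47181585 189.85984305]
```

View pics/v2.png

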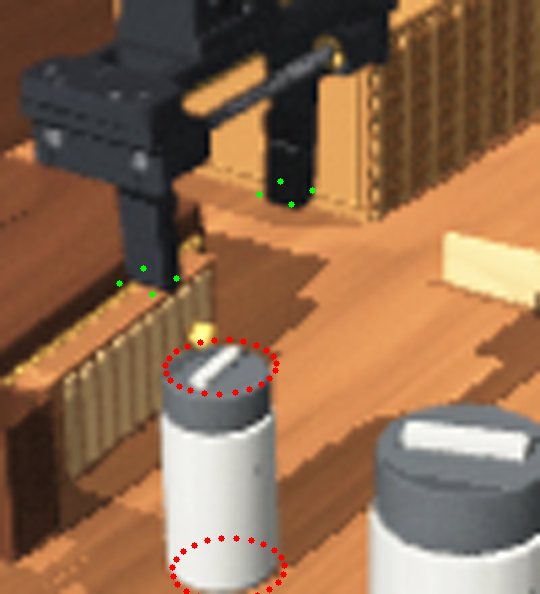

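Side view: the fingertips match the projection to about 1 px. The tumbler is about 1 px (2 mm) left of the prediction, at zoom (216,371), so I'll target (545,51). The gripper body is long along y.

```bash
python3 -m inch '[[[0.0015,0.0025,-0.03,0],[0.0015,0.0025,-0.06,0],[0.0015,0.0025,-0.09,0],[0.0015,0.0025,-0.115,0],[0.0015,0.0025,-0.123,0]]]' && python3 -m inch '[[[0,0,0,0],[0,0,0,0],[0,0,0,0],[0,0,0,0],[0,0,0,0]]]' 1 25 && python3 -m inch '[[[0,0,0,0],[0,0,0,0],[0,0,0,0]]]'
```

```text
t: 2.28
eef_pos: [544.5, 50.7, 65.5]
eef_rot: [-3.141, -0.001, 0.003]
wrist_force: [-1.1, 0.1, 0.5]
opening: 88.0
t: 2.7
eef_pos: [545.6, 51.0, 68.0]
eef_rot: [3.141, 0.002, 0.003]
wrist_force: [-0.1, 0.2, -0.1]
opening: 56.7
t: 2.95
eef_pos: [545.6, 50.8, 67.8]
eef_rot: [3.141, 0.002, 0.003]
wrist_force: [-0.3, -1.6, 7.3]
opening: 53.0
```

```bash
python3 -m inch '[[[0,0,0.02,0],[0,0,0.045,0],[0,0,0.07,0],[0,0,0.09,0],[0,0,0.09,0]]]' && python3 - <<'E'
from h import *
grab('side','side2');print(ctrl.observe())
a=cv2.imread('pics/side2.png')[100:280,180:400]
cv2.imwrite('pics/v3.png',cv2.resize(a,None,fx=3,fy=3))
E
```

```text
t: 3.37
eef_pos: [546.3, 51.0, 160.2]
eef_rot: [3.141, 0.003, 0.009]
wrist_force: [1.0, -0.2, -2.8]
opening: 53.2
{'t': 3.4167, 'joints': array([-1.20579158e-01,  4.48373734e-01,  1.55554736e+00,  1.23995954e-04,
        1.13492637e+00,  1.44849757e+00]), 'qvel': array([-0.00346067,  0.04670539,  0.0524757 ,  0.00031428, -0.02221001,
       -0.00085031]), 'joint_torque': array([ 1.09559696e-01, -4.86607790e+01, -2.59671646e+01,  2.90758477e-02,
        2.12611165e-01,  1.41211527e-05]), 'eef_pos': array([545.44492842,  51.08753268, 157.71002678]), 'eef_rot': array([3.14136771e+00, 2.61895656e-03, 4.30148775e-03]), 'wrist_force': array([-0.26269252, -0.01840917, -4.28900089]), 'ft_torque': array([-0.01388777,  0.04300486, -0.02113056]), 'opening': 53.0090854288603}
```

View pics/v3.png

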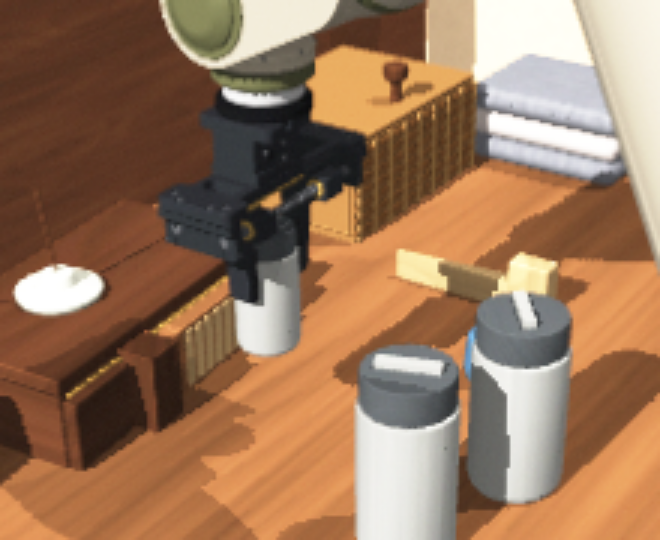

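Lifted upright at zoom (268,300). Next I'll get a second estimate of the coaster from the side view.

```bash
python3 - <<'E'
from h import *
for f,roi in(('top0',(215,270,130,185)),('side0',(290,340,180,245))):
    c=load(f);a=c['pixels'][roi[0]:roi[1],roi[2]:roi[3]]
    h=cv2.cvtColor(np.ascontiguousarray(a),cv2.COLOR_RGB2LAB).astype(int)
    bg=np.median(np.r_[h[0],h[-1],h[:,0],h[:,-1]],axis=0);d=np.abs(h-bg)@[1,2,2]
    d=np.clip(d,0,255).astype('uint8');d=cv2.GaussianBlur(d,(5,5),0)
    _,m=cv2.threshold(d,0,1,cv2.THRESH_OTSU)
    k=max(cv2.findContours(m,0,2)[0],key=cv2.contourArea);k=cv2.convexHull(k)
    e=cv2.fitEllipse(k);ce=np.array(e[0])+[roi[2],roi[0]]
    W=onz(c,k.reshape(-1,2)+np.array([roi[2],roi[0]]),5)
    print(f,ce,e[1],cv2.minEnclosingCircle(W[:,:2].astype('float32')))
    print(onz(c,[ce],5))
    o=c['pixels'][:,:,::-1].copy();cv2.drawContours(o,[k+np.array([roi[2],roi[0]])],-1,(0,255,0),1);
    cv2.imwrite('pics/co_%s.png'%f,cv2.resize(o[roi[0]:roi[1],roi[2]:roi[3]],(390,330)))
x=np.hstack([cv2.imread('pics/co_top0.png'),cv2.imread('pics/co_side0.png')]);cv2.imwrite('pics/co.png',x)
E
```

```text
top0 [158.57229805 242.61521149] (37.76729202270508, 41.36014938354492) ((489.52001953125, 335.6090087890625), 51.432979583740234)
[[487.52575269 336.44722906   5.        ]]
side0 [213.46700287 315.02266884] (30.491230010986328, 47.8189811706543) ((487.57452392578125, 339.2288818359375), 51.15640640258789)
[[485.73820932 341.20311355   5.        ]]
```

View pics/co.png

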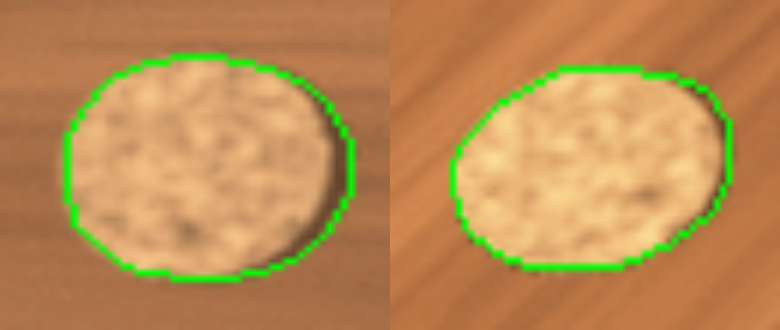

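Both masks caught the shadow on the right, so I'll use (487,341).

```bash
python3 -m inch '[[[-0.006,0.03,0,0],[-0.014,0.07,0,0],[-0.022,0.108,0,0],[-0.03,0.146,0,0],[-0.037,0.184,0,0]]]' && python3 -m inch '[[[-0.008,0.038,0,0],[-0.015,0.074,0,0],[-0.021,0.1,0,0],[-0.021,0.106,0,0],[-0.021,0.106,0,0]]]' && python3 -m inch '[[[0,0,-0.025,0],[0,0,-0.05,0],[0,0,-0.07,0],[0,0,-0.075,0],[0,0,-0.075,0]]]' && python3 - <<'E'
from h import *
grab('side','side3');print(ctrl.observe()['eef_pos'])
a=cv2.imread('pics/side3.png')[150:370,100:340]
cv2.imwrite('pics/v4.png',cv2.resize(a,None,fx=2.7,fy=2.7))
E
```

```text
t: 3.83
eef_pos: [506.3, 236.6, 154.5]
eef_rot: [3.141, 0.002, -0.006]
wrist_force: [-0.2, -0.9, -3.4]
opening: 53.4
t: 4.25
eef_pos: [485.7, 342.2, 154.4]
eef_rot: [3.14, 0.007, -0.005]
wrist_force: [0.8, 0.1, -3.1]
opening: 53.1
t: 4.67
eef_pos: [486.5, 339.5, 79.8]
eef_rot: [3.14, 0.0, -0.006]
wrist_force: [0.1, 0.0, -3.4]
opening: 53.1
[487.25578197 340.10172978  81.46506228]
```

View pics/v4.png

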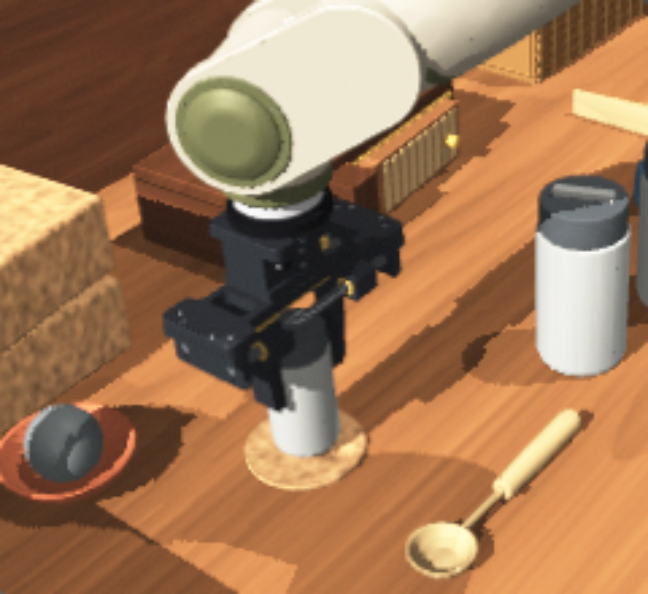

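The tumbler hangs about 10 mm above the coaster and centred on it, with its base near zoom (305,440) and the coaster centre at (306,447). I'll lower gently.

```bash
python3 -m inch '[[[0,0,-0.004,0],[0,0,-0.007,0],[0,0,-0.0085,0],[0,0,-0.0085,0]]]'; python3 -m inch '[[[0,0,-0.001,0],[0,0,-0.001,0]]]'
```

```text
t: 5.05
eef_pos: [487.0, 341.0, 73.3]
eef_rot: [-3.142, -0.002, -0.0]
wrist_force: [0.2, -1.4, -3.7]
opening: 53.2
t: 5.22
eef_pos: [487.3, 341.2, 72.8]
eef_rot: [-3.141, -0.003, -0.002]
wrist_force: [0.2, -0.5, 1.1]
opening: 53.3
```

```bash
python3 -m inch '[[[0,0,-0.0003,0],[0,0,-0.0003,0],[0,0,-0.0003,0],[0,0,-0.0003,0],[0,0,-0.0003,0]]]' -1; python3 -m inch '[[[0,0,0.01,0],[0,0,0.035,0],[0,0,0.07,0],[0,0,0.105,0],[0,0,0.14,0]]]';python3 - <<'E'
from h import *
grab('side','side4');print(ctrl.observe()['eef_pos'])
a=cv2.imread('pics/side4.png')[150:370,100:340]
cv2.imwrite('pics/v5.png',cv2.resize(a,None,fx=2.7,fy=2.7))
E
```

```text
t: 5.63
eef_pos: [487.0, 341.1, 72.0]
eef_rot: [-3.141, -0.002, -0.0]
wrist_force: [-0.9, 0.4, 0.1]
opening: 84.4
t: 6.05
eef_pos: [486.7, 341.0, 214.4]
eef_rot: [-3.141, -0.003, -0.001]
wrist_force: [0.8, 0.3, -0.5]
opening: 88.3
[488.79969749 342.0106692  222.00740931]
```

View pics/v5.png

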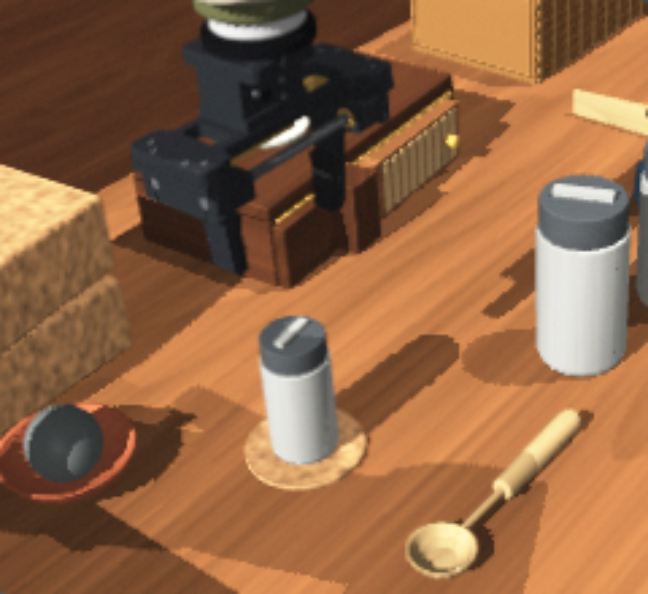

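The tumbler now stands upright on the coaster, clear of its rim. Next I'll get the feeler pose, correcting the blade's top-left edge: what I picked before was the lower edge of its left face.

```bash
python3 - <<'E'
from h import *
grab('top','top2')
a=cv2.imread('pics/top2.png')[188:272,370:430]
a=cv2.resize(a,None,fx=7,fy=7,interpolation=cv2.INTER_CUBIC)
c=load('top2')
# overlay for hypothesised pose
import sys
def R(t):t=np.radians(t);return np.array([[np.cos(t),-np.sin(t)],[np.sin(t),np.cos(t)]])
def P(l,z,x,y,t): 
    w=np.array(l,float)@R(t).T+[x,y];return np.c_[w,np.full(len(w),z)]
b=a.copy()
H=[[-22,-13],[22,-13],[22,13],[-22,13]];B=[[22,7],[152,7],[152,4],[22,-10.4]]
for L,z,col in((H,56,(0,255,0)),(B,30,(255,0,0)),(B,0,(0,0,255))):
    q=(proj(c,P(L,z,463,-265,-3))-[370,188]+.5)*7
    cv2.polylines(b,[q.astype(int)],True,col,1)
cv2.imwrite('pics/v6.png',np.hstack([a,b])[:590,:800])
E
```

```text
(no output)
```

View pics/v6.png

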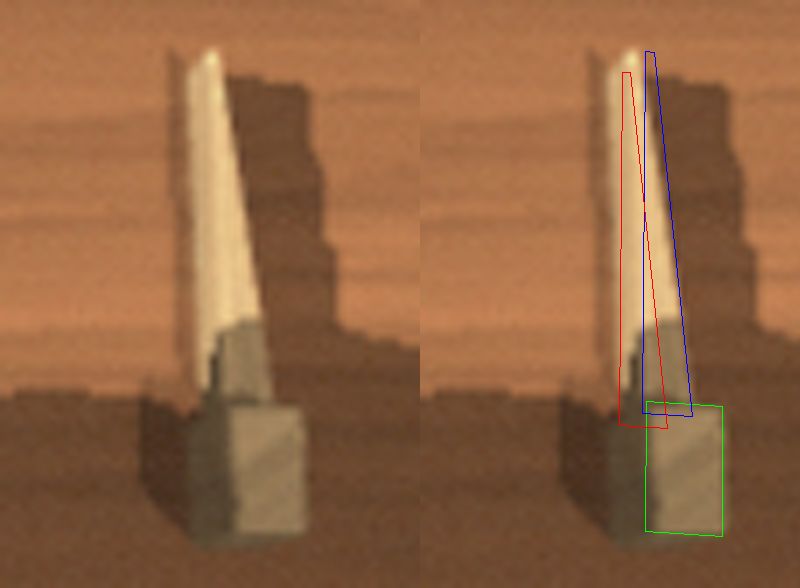

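```bash
python3 -m inch '[[[0,-0.04,0,0],[0,-0.08,0,0],[0,-0.12,0,0],[0,-0.16,0,0],[0,-0.2,0,0]]]' && python3 -m inch '[[[-0.004,-0.04,0,0],[-0.008,-0.08,0,0],[-0.012,-0.12,0,0],[-0.015,-0.16,0,0],[-0.015,-0.2,0,0]]]' && python3 -m inch '[[[-0.002,-0.04,0,0],[-0.004,-0.08,0,0],[-0.006,-0.12,0,0],[-0.008,-0.16,0,0],[-0.0085,-0.2,0,-1]]]'&& python3 -m inch '[[[0,-0.0065,-0.02,0],[0,-0.0065,-0.05,0],[0,-0.0065,-0.07,0],[0,-0.0065,-0.07,0]]]'; python3 - <<'E'
from h import *
grab('side','side5');grab('top','top5');print(ctrl.observe()['eef_pos'])
a=cv2.imread('pics/side5.png')[100:250,260:420];b=cv2.imread('pics/top5.png')[160:310,330:490]
cv2.imwrite('pics/v7.png',np.hstack([cv2.resize(a,None,fx=2.5,fy=2.5),cv2.resize(b,None,fx=2.5,fy=2.5)]))
E
```

```text
t: 6.57
eef_pos: [486.3, 139.4, 211.9]
eef_rot: [3.142, 0.003, -0.0]
wrist_force: [0.6, 0.0, 0.3]
opening: 88.4
t: 6.98
eef_pos: [471.0, -60.6, 212.0]
eef_rot: [-3.142, -0.003, 0.0]
wrist_force: [0.9, 0.7, 0.2]
opening: 88.3
t: 7.4
eef_pos: [462.7, -260.8, 211.9]
eef_rot: [-3.141, 0.025, 0.0]
wrist_force: [0.9, -0.2, 0.3]
opening: 88.1
t: 7.73
eef_pos: [461.8, -264.4, 138.1]
eef_rot: [-3.136, 0.026, 0.009]
wrist_force: [0.5, 0.6, -0.4]
opening: 88.2
[ 463.48863116 -265.38664905  142.28854824]
```

View pics/v7.png

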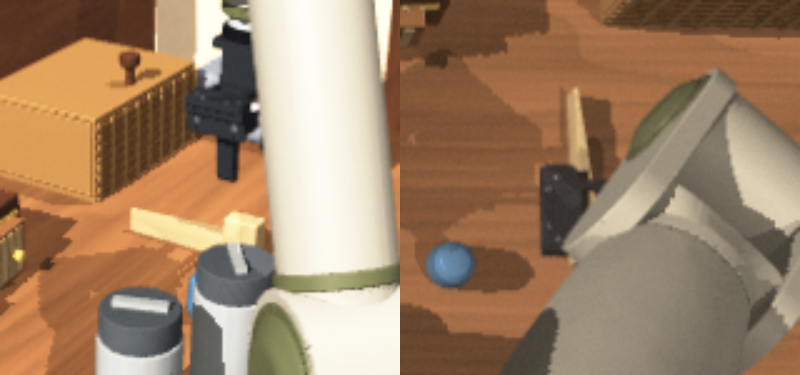

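```bash
python3 -m inch '[[[0,0,-0.03,0],[0,0,-0.06,0],[0,0,-0.085,0],[0,0,-0.1,0],[0,0,-0.109,0]]]' && python3 -m inch '[[[0,0,0,0],[0,0,0,0],[0,0,0,0],[0,0,0,0],[0,0,0,0]]]' 1 30 && python3 -m inch '[[[0,0,0,0],[0,0,0,0],[0,0,0,0],[0,0,0,0],[0,0,0,0]]]' && python3 - <<'E'
from h import *
grab('side','side6');grab('top','top6');print(ctrl.observe())
a=cv2.imread('pics/side6.png')[130:230,280:380];b=cv2.imread('pics/top6.png')[180:280,350:450]
cv2.imwrite('pics/v8.png',np.hstack([cv2.resize(a,None,fx=4,fy=4),cv2.resize(b,None,fx=4,fy=4)]))
E
```

```text
t: 8.25
eef_pos: [463.8, -265.5, 32.8]
eef_rot: [3.141, -0.024, 0.0]
wrist_force: [-0.2, -0.2, 0.6]
opening: 88.1
t: 8.67
eef_pos: [463.9, -265.8, 33.9]
eef_rot: [3.14, -0.025, 0.002]
wrist_force: [0.2, -0.1, 0.1]
opening: 56.9
t: 9.08
eef_pos: [463.5, -265.5, 32.9]
eef_rot: [3.141, -0.025, 0.0]
wrist_force: [0.1, -0.5, 0.9]
opening: 25.9
{'t': 9.1833, 'joints': array([-7.39690638e-01,  6.04517563e-01,  1.69061246e+00, -4.38648061e-05,
        8.46438564e-01,  8.47075238e-01]), 'qvel': array([ 3.67038657e-04,  8.26639055e-04, -1.73289632e-03, -8.57650111e-05,
        4.76207686e-04,  4.73495284e-04]), 'joint_torque': array([ 1.32802804e-01, -4.56147909e+01, -1.81385136e+01,  8.77768896e-02,
       -6.35503535e-02,  1.34052902e-03]), 'eef_pos': array([ 463.4768335 , -265.49991022,   32.93581981]), 'eef_rot': array([ 3.14145235e+00, -2.50386628e-02, -6.35522657e-06]), 'wrist_force': array([-0.32817152, -0.45864791,  0.56960413]), 'ft_torque': array([ 0.02369231,  0.08590892, -0.01510589]), 'opening': 26.029494296769048}
```

View pics/v8.png

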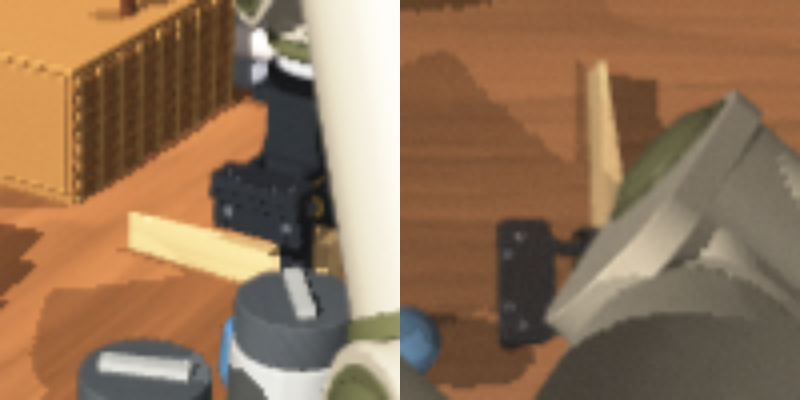

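The handle is gripped at 26 mm opening, with tool yaw −0.9°. I'll lift, turn +6.1° to the chest's 5.2°, and carry it to in front of the gap, bringing the tip in close so the gripper body clears the big tumblers.

```bash
python3 -m inch '[[[0,0,0.015,0],[0,0,0.045,0],[0,0,0.075,0],[0,0,0.1,0],[0,0.02,0.1,0]]]' - 40 && python3 -m inch '[[[0.004,0.038,0,2],[0.008,0.076,0,4],[0.012,0.114,0,6.1],[0.016,0.15,0,6.1],[0.02,0.18,0,6.1]]]' && python3 -m inch '[[[0.003,0.035,0,0],[0.006,0.07,0,0],[0.009,0.1,0,0],[0.011,0.108,0,0],[0.011,0.108,0,0]]]' && python3 - <<'E'
from h import *
grab('side','side7');grab('top','top7');o=ctrl.observe();print(o['eef_pos'],o['eef_rot'],o['wrist_force'],o['opening'])
a=cv2.imread('pics/side7.png')[120:260,180:330];b=cv2.imread('pics/top7.png')[110:250,200:350]
cv2.imwrite('pics/v9.png',np.hstack([cv2.resize(a,None,fx=2.6,fy=2.6),cv2.resize(b,None,fx=2.6,fy=2.6)]))
E
```

```text
t: 9.6
eef_pos: [465.1, -248.7, 137.6]
eef_rot: [3.135, -0.028, 0.011]
wrist_force: [-0.2, 1.0, -0.8]
opening: 25.6
t: 10.02
eef_pos: [483.1, -63.1, 132.9]
eef_rot: [-3.138, -0.143, 0.001]
wrist_force: [0.9, -0.4, -1.5]
opening: 25.9
t: 10.43
eef_pos: [494.5, 44.1, 132.8]
eef_rot: [-3.138, -0.147, 0.0]
wrist_force: [0.3, -0.7, -0.4]
opening: 25.8
[494.44987341  41.87086759 132.76976925] [ 3.13813855e+00  1.42329863e-01 -5.32772477e-04] [-0.11363963 -0.44880758 -1.18984566] 25.69746373881022
```

View pics/v9.png

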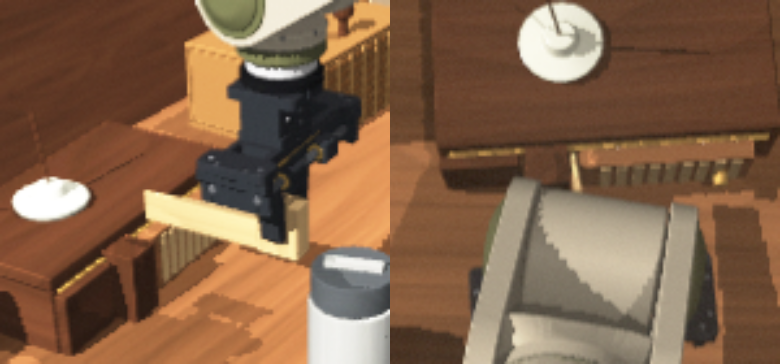

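```bash
python3 -m inch '[[[-0.017,-0.0015,0,0],[-0.017,-0.0015,-0.03,0],[-0.017,-0.0015,-0.06,0],[-0.017,-0.0015,-0.085,0],[-0.017,-0.0015,-0.096,0]]]' && python3 -m inch '[[[0,0,0,0],[0,0,0,0]]]' && python3 - <<'E'
from h import *
grab('side','side8');grab('top','top8');o=ctrl.observe();print(o['eef_pos'],o['eef_rot'],o['wrist_force'],o['opening'])
a=cv2.imread('pics/side8.png')[150:250,190:300];b=cv2.imread('pics/top8.png')[145:205,230:330]
cv2.imwrite('pics/v10a.png',cv2.resize(a,None,fx=6,fy=6,interpolation=2))
cv2.imwrite('pics/v10b.png',cv2.convertScaleAbs(cv2.resize(b,None,fx=8,fy=8,interpolation=2),alpha=1.4))
E
```

```text
t: 10.95
eef_pos: [476.0, 39.6, 34.2]
eef_rot: [-3.138, -0.139, 0.006]
wrist_force: [-1.7, 0.6, -2.0]
opening: 25.9
t: 11.12
eef_pos: [477.5, 39.9, 37.0]
eef_rot: [-3.138, -0.14, 0.001]
wrist_force: [0.4, -0.2, -0.6]
opening: 25.4
[478.13089149  40.26653792  37.92368589] [3.13802110e+00 1.40634102e-01 2.67059747e-03] [ 0.04532209 -0.29786099 -1.89678373] 25.088980744916842
```

View pics/v10a.png

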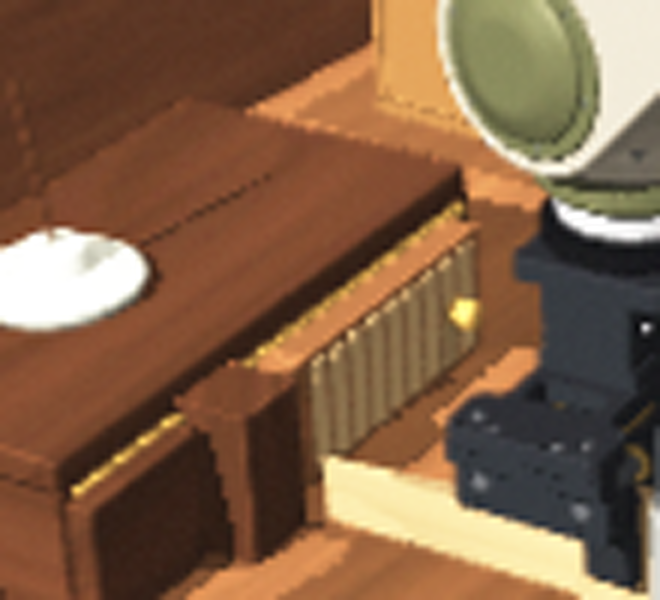

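View pics/v10b.png

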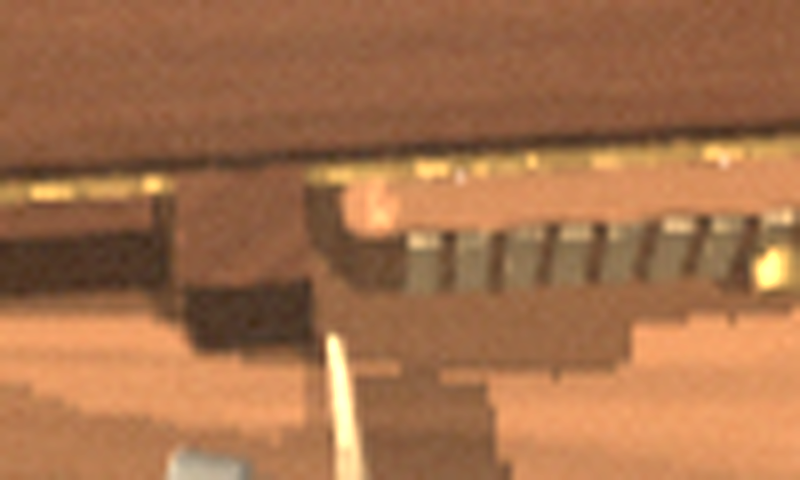

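```bash
python3 - <<'E'
from h import *
c=load('top8')
Z=lambda p:(np.array(p,float)+.5)/8-.5+np.array([230,145])
t=onz(c,Z([[328,336],[338,336]]),34);j=onz(c,Z([[309,284],[303,183]]),75);jb=onz(c,Z([[312,345]]),0);d=onz(c,Z([[341,200],[345,215]]),68)
print(t,j,jb,d)
a=np.radians(5.2);u=np.array([np.cos(a),np.sin(a)]);n=np.array([-np.sin(a),np.cos(a)])
O=j[0,:2]+15*u
for nm,P in(('tip',t),('jamb',j),('jbot',jb),('door',d)): print(nm,((P[:,:2]-O)@np.c_[u,n]).round(1))
# board front edge line fit (dark/gold transition): use gold rail
h=cv2.cvtColor(load('top0')['pixels'],cv2.COLOR_RGB2GRAY).astype(float)
c0=load('top0')
pts=[]
for x in list(range(222,250))+list(range(272,340)):
    col=cv2.GaussianBlur(h,(3,3),0)[:,x]; r0=int(168-(x-220)*.075)
    g=np.diff(col[r0-8:r0+8]); k=np.argmax(g); pts.append([x,r0-8+k+.5])
pts=np.array(pts);W=onz(c0,pts,78)[:,:2]
vx,vy,x0,y0=cv2.fitLine(W.astype('float32'),cv2.DIST_HUBER,0,.01,.01).ravel();print('yaw edge',np.degrees(np.arctan2(-vx,vy)) if vy>0 else np.degrees(np.arctan2(vx,-vy)))
E
```

```text
[[628.84385056  61.30301497  34.        ]
 [628.90439971  58.20352891  34.        ]] [[633.28682281  66.77498113  75.        ]
 [664.92789732  69.28777646  75.        ]] [[635.36387165  66.80999394   0.        ]] [[662.06151146  57.81347391  68.        ]
 [657.33109522  56.50750845  68.        ]]
tip [[-19.9  -5. ]
 [-20.1  -8.1]]
jamb [[-15.   -0. ]
 [ 16.7  -0.4]]
jbot [[-12.9  -0.2]]
door [[ 12.8 -11.5]
 [  8.  -12.4]]
yaw edge 4.580049
```

Tip left face is about 5 mm right of the jamb face and the tip's right side about 3 mm clear of the door edge. I'll shift 2.5 mm left and 3 mm down, then slide 40 mm in along the chest's x.

```bash
python3 -m inch '[[[0,0.0025,-0.003,0],[0,0.0025,-0.003,0],[0.008,0.003,-0.003,0],[0.016,0.004,-0.003,0],[0.016,0.004,-0.003,0]]]' && python3 -m inch '[[[0.008,0.0007,0,0],[0.016,0.0014,0,0],[0.024,0.0022,0,0],[0.024,0.0022,0,0]]]' && python3 - <<'E'
from h import *
grab('side','side9');grab('top','top9');o=ctrl.observe();print(o['eef_pos'],o['eef_rot'],o['wrist_force'],o['opening'])
b=cv2.imread('pics/top9.png')[145:205,230:330]
cv2.imwrite('pics/v11.png',cv2.convertScaleAbs(cv2.resize(b,None,fx=8,fy=8,interpolation=2),alpha=1.4))
E
```

```text
t: 11.63
eef_pos: [495.4, 45.0, 34.4]
eef_rot: [3.138, 0.142, 0.004]
wrist_force: [-0.9, 0.7, -0.8]
opening: 25.8
t: 11.97
eef_pos: [519.1, 47.3, 34.0]
eef_rot: [3.138, 0.142, 0.003]
wrist_force: [0.3, 0.3, -0.2]
opening: 25.7
[517.65593574  47.27961189  33.76928812] [ 3.13835265e+00  1.42373794e-01 -1.30019465e-04] [ 0.34474647 -0.96687459 -2.15070966] 25.685285117099337
```

View pics/v11.png

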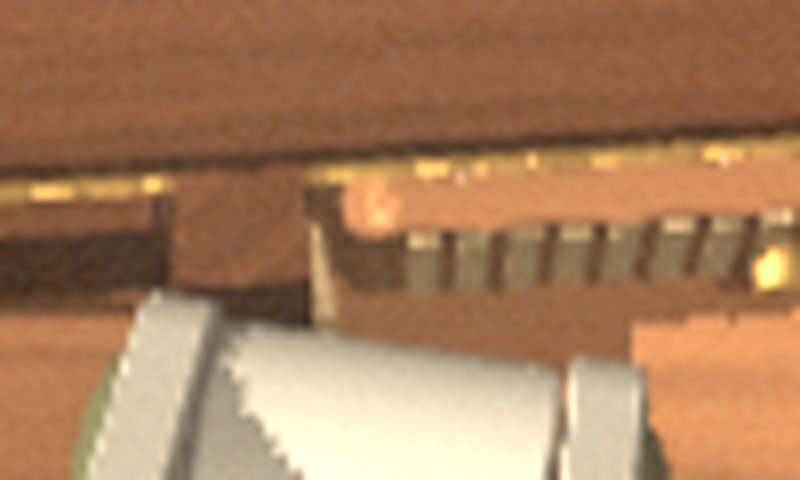

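The blade's tip is inside the gap beside the jamb at zoom (318,225). I'll feel for the jamb face in small steps to the left.

```bash
for i in 1; do python3 -m inch '[[[0,0.0007,0,0],[0,0.0007,0,0],[0,0.0007,0,0]]]'; python3 -m inch '[[[0,0.0007,0,0],[0,0.0007,0,0],[0,0.0007,0,0]]]'; done
```

```text
t: 12.32
eef_pos: [517.4, 47.9, 34.0]
eef_rot: [3.138, 0.142, -0.0]
wrist_force: [0.5, -1.2, -2.0]
opening: 25.6
t: 12.57
eef_pos: [517.3, 48.5, 33.9]
eef_rot: [3.138, 0.142, -0.001]
wrist_force: [-0.9, -3.8, -1.6]
opening: 25.5
```

```bash
cat > r.py <<'E'
from h import *
r=[]
o=ctrl.observe(); print(o['t'],'pos',o['eef_pos'].round(2),'F',o['wrist_force'].round(2),'T',o['ft_torque'].round(3),'q',o['eef_rot'].round(4),o['opening'])
E
python3 r.py; python3 -m inch '[[[0,0,0,0],[0,0,0,0]]]'>/dev/null; python3 r.py; python3 -m inch '[[[0,-0.0004,0,0],[0,-0.0004,0,0]]]'>/dev/null; python3 r.py;python3 -m inch '[[[0,0,0,0]]]'>/dev/null; python3 r.py
```

```text
12.5667 pos [517.28  48.48  33.91] F [-0.91 -3.85 -1.57] T [-0.629  0.126 -0.47 ] q [ 3.1383e+00  1.4170e-01 -7.0000e-04] 25.54702818384205
12.7333 pos [517.29  48.53  33.87] F [-1.48 -3.83 -0.8 ] T [-0.651  0.258 -0.583] q [ 3.1383e+00  1.4180e-01 -8.0000e-04] 25.517704342031365
12.9 pos [517.38  48.26  33.86] F [-0.28 -3.54 -1.16] T [-0.477  0.234 -0.439] q [-3.1383e+00 -1.4220e-01  4.0000e-04] 25.740818108160322
12.9833 pos [517.39  48.29  33.88] F [-0.85 -3.63 -0.84] T [-0.469  0.18  -0.462] q [-3.1383e+00 -1.4230e-01  3.0000e-04] 25.689551439804887
```

```bash
python3 -m inch '[[[0.006,0.0003,0,0],[0.012,0.0008,0,0],[0.018,0.0013,0,0],[0.02,0.0015,0,0],[0.02,0.0015,0,0]]]';python3 r.py; python3 -m inch '[[[0.006,0.0005,0,0],[0.012,0.001,0,0],[0.016,0.0014,0,0],[0.016,0.0014,0,0]]]'; python3 r.py
```

```text
t: 13.4
eef_pos: [538.4, 49.8, 33.9]
eef_rot: [3.138, 0.142, 0.002]
wrist_force: [0.8, -2.2, -0.7]
opening: 25.8
13.4 pos [538.43  49.8   33.95] F [ 0.8  -2.2  -0.67] T [-0.359 -0.209 -0.329] q [3.1382e+00 1.4250e-01 2.1000e-03] 25.80249198041755
t: 13.73
eef_pos: [554.5, 51.2, 34.0]
eef_rot: [3.138, 0.142, 0.002]
wrist_force: [1.6, -1.1, -1.1]
opening: 25.9
13.7333 pos [554.49  51.16  33.97] F [ 1.65 -1.11 -1.14] T [-0.393 -0.185 -0.371] q [3.1382e+00 1.4230e-01 1.9000e-03] 25.89567916632496
```

```bash
for k in 1; do python3 -m inch '[[[0.004,0.0004,0,0],[0.007,0.0006,0,0],[0.007,0.0006,0,0]]]'>/dev/null; python3 r.py; python3 -m inch '[[[0.004,0.0004,0,0],[0.007,0.0006,0,0],[0.007,0.0006,0,0]]]'>/dev/null; python3 r.py; python3 -m inch '[[[0.004,0.0004,0,0],[0.007,0.0006,0,0],[0.007,0.0006,0,0]]]'>/dev/null; python3 r.py; done
```

```text
13.9833 pos [561.04  51.74  33.93] F [ 2.55 -3.06 -1.41] T [-0.419 -0.134 -0.319] q [3.1383e+00 1.4220e-01 1.0000e-03] 25.5387126045699
14.2333 pos [568.08  52.32  33.96] F [ 1.91 -2.68 -2.46] T [-0.408 -0.196 -0.321] q [3.1383e+00 1.4210e-01 1.1000e-03] 25.601915335014244
14.4833 pos [574.88  52.97  33.84] F [ 0.53 -3.75 -1.86] T [-0.501  0.046 -0.334] q [3.1384e+00 1.4230e-01 2.0000e-04] 25.854101055183605
```

```bash
python3 -m inch '[[[0.003,0.0003,0,0],[0.005,0.0004,0,0],[0.005,0.0004,0,0]]]'>/dev/null; python3 r.py; python3 -m inch '[[[0.003,0.0003,0,0],[0.005,0.0004,0,0],[0.005,0.0004,0,0]]]'>/dev/null; python3 r.py; python3 - <<'E'
from h import *
grab('side','side10');grab('top','top10')
b=cv2.imread('pics/top10.png')[145:205,230:330];a=cv2.imread('pics/side10.png')[150:250,190:300]
cv2.imwrite('pics/v12b.png',cv2.resize(a,None,fx=6,fy=6,interpolation=2))
cv2.imwrite('pics/v12.png',cv2.convertScaleAbs(cv2.resize(b,None,fx=8,fy=8,interpolation=2),alpha=1.4))
E
```

```text
14.7333 pos [579.48  53.36  33.78] F [-2.49 -3.48 -2.49] T [-0.562  0.36  -0.341] q [-3.1383e+00 -1.4220e-01  1.0000e-03] 25.70793091763849
14.9833 pos [584.27  53.75  33.71] F [-3.16 -3.51 -2.08] T [-0.574  0.546 -0.396] q [-3.1383e+00 -1.4230e-01  1.7000e-03] 25.821794712544147
```

View pics/v12.png

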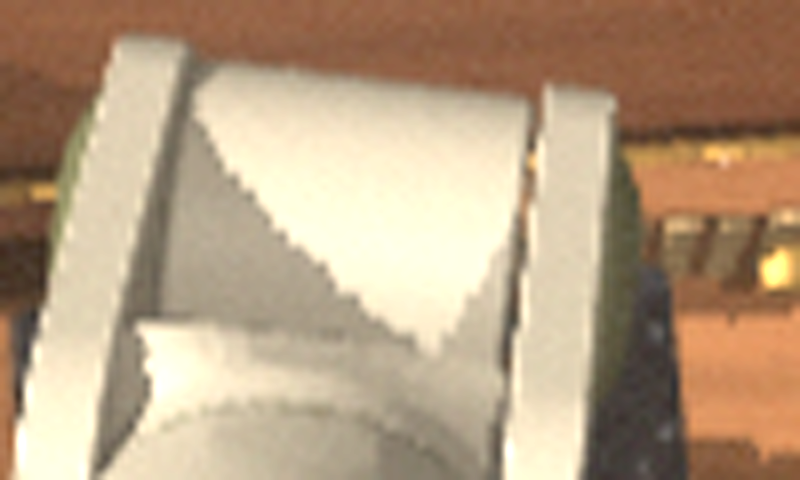

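View pics/v12b.png

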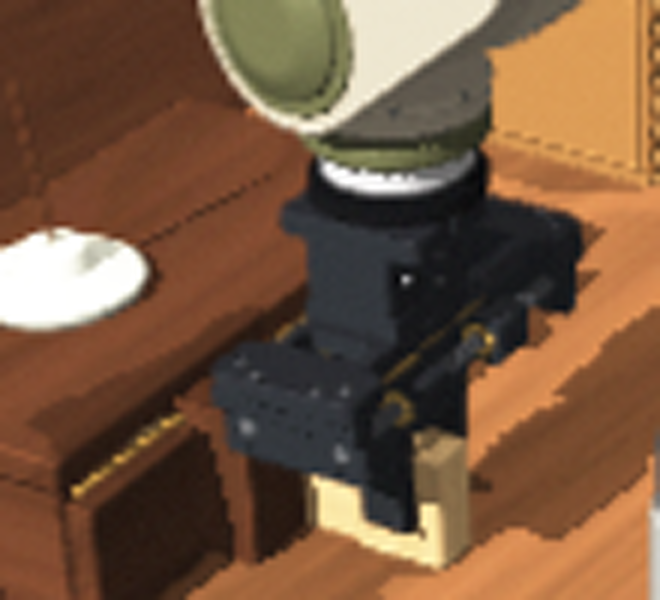

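Drag has begun: Fx went from about 0 to −3 N, and the knob shifted from zoom x≈772 to 778. The top view is otherwise covered by the arm, and the side view shows the blade in the gap. I'll push on in small steps.

```bash
python3 -m inch '[[[0.003,0.0003,0,0],[0.005,0.0004,0,0],[0.005,0.0004,0,0]]]'>/dev/null; python3 r.py; python3 -m inch '[[[0.003,0.0003,0,0],[0.005,0.0004,0,0],[0.005,0.0004,0,0]]]'>/dev/null; python3 r.py; python3 - <<'E'
from h import *
grab('top','top11')
for f in('top0','top8','top10','top11'):
    c=load(f);h=cv2.cvtColor(c['pixels'],cv2.COLOR_RGB2HSV)[168:186,318:338].astype(float)
    m=(h[...,0]>15)&(h[...,0]<32)&(h[...,1]>140)&(h[...,2]>120)
    w=m*h[...,2];ys,xs=np.mgrid[168:186,318:338];ce=[(xs*w).sum()/w.sum(),(ys*w).sum()/w.sum()]
    print(f,m.sum(),np.round(ce,2),onz(c,[ce],40).round(1))
E
```

```text
15.3333 pos [589.17  54.17  33.7 ] F [-3.91 -2.88 -1.62] T [-0.579  0.594 -0.311] q [-3.1383e+00 -1.4230e-01  2.1000e-03] 25.579939797861485
15.5833 pos [593.97  54.61  33.63] F [-3.37 -5.08 -1.26] T [-0.638  0.786 -0.289] q [-3.1382e+00 -1.4250e-01  3.0000e-03] 25.39354728853782
top0 20 [326.48 178.25] [[651.3 -77.   40. ]]
top8 19 [326.78 178.23] [[651.4 -77.7  40. ]]
top10 19 [327.05 178.16] [[651.6 -78.4  40. ]]
top11 22 [327.59 178.28] [[651.3 -79.7  40. ]]
```

```bash
python3 -m inch '[[[0.002,0.0002,0,0],[0.004,0.0003,0,0]]]'>/dev/null; python3 r.py; python3 -m inch '[[[0.002,0.0002,0,0],[0.004,0.0003,0,0],[0.004,0.0003,0,0]]]'>/dev/null; python3 r.py;  python3 -m inch '[[[0.002,0.0002,0,0],[0.002,0.0002,0,0],[0.002,0.0002,0,0]]]'>/dev/null; python3 r.py;python3 - <<'E'
from h import *
grab('top','top12')
for f in('top0','top8','top10','top11','top12'):
    c=load(f);h=cv2.cvtColor(c['pixels'],cv2.COLOR_RGB2HSV)[168:186,318:338].astype(float)
    m=(h[...,0]>15)&(h[...,0]<32)&(h[...,1]>140)&(h[...,2]>120)
    w=m*h[...,2];ys,xs=np.mgrid[168:186,318:338];ce=[(xs*w).sum()/w.sum(),(ys*w).sum()/w.sum()]
    print(f,m.sum(),np.round(ce,2),onz(c,[ce],40).round(1))
E
```

```text
15.8 pos [597.4   54.89  33.53] F [-7.75 -3.95  0.44] T [-0.617  1.225 -0.308] q [-3.1382 -0.1425  0.0051] 25.80023313053926
16.05 pos [601.6   55.23  33.49] F [-7.31 -3.76 -1.3 ] T [-0.592  1.024 -0.359] q [-3.1381 -0.1425  0.0046] 25.421401464062168
16.3 pos [603.43  55.42  33.47] F [-6.91 -4.09 -1.06] T [-0.642  1.054 -0.34 ] q [-3.1382 -0.1426  0.0048] 25.712479901687942
top0 20 [326.48 178.25] [[651.3 -77.   40. ]]
top8 19 [326.78 178.23] [[651.4 -77.7  40. ]]
top10 19 [327.05 178.16] [[651.6 -78.4  40. ]]
top11 22 [327.59 178.28] [[651.3 -79.7  40. ]]
top12 20 [328.01 178.03] [[651.9 -80.8  40. ]]
```

Push is about 7 N and the knob shows the door about 3 mm aside, which is snug. I'll lower 0.5 mm onto the table and release.

```bash
python3 -m inch '[[[0,0,-0.0005,0],[0,0,-0.0005,0]]]'>/dev/null; python3 r.py; python3 -m inch '[[[0,0,0,0],[0,0,0,0],[0,0,0,0],[0,0,0,0],[0,0,0,0]]]' 0 ; python3 r.py; python3 -m inch '[[[0,0,0,0],[0,0,0,0],[0,0,0,0]]]' ; python3 - <<'E'
from h import *
grab('side','side13')
a=cv2.imread('pics/side13.png')[150:250,190:300]
cv2.imwrite('pics/v13.png',cv2.resize(a,None,fx=6,fy=6,interpolation=2))
E
```

```text
16.5167 pos [603.59  55.41  33.24] F [-7.91 -2.88  0.64] T [-0.558  1.04  -0.298] q [-3.1382 -0.1424  0.0039] 25.630785166150837
t: 16.93
eef_pos: [604.7, 55.5, 33.6]
eef_rot: [-3.138, -0.143, -0.001]
wrist_force: [-0.7, 1.2, -0.1]
opening: 44.2
16.9333 pos [604.74  55.52  33.6 ] F [-0.73  1.22 -0.14] T [-0.001  0.03  -0.013] q [-3.1383e+00 -1.4260e-01 -1.2000e-03] 44.16835469265817
t: 17.18
eef_pos: [604.5, 55.4, 33.4]
eef_rot: [-3.138, -0.142, -0.0]
wrist_force: [-0.6, 0.6, 0.7]
opening: 43.7
```

View pics/v13.png

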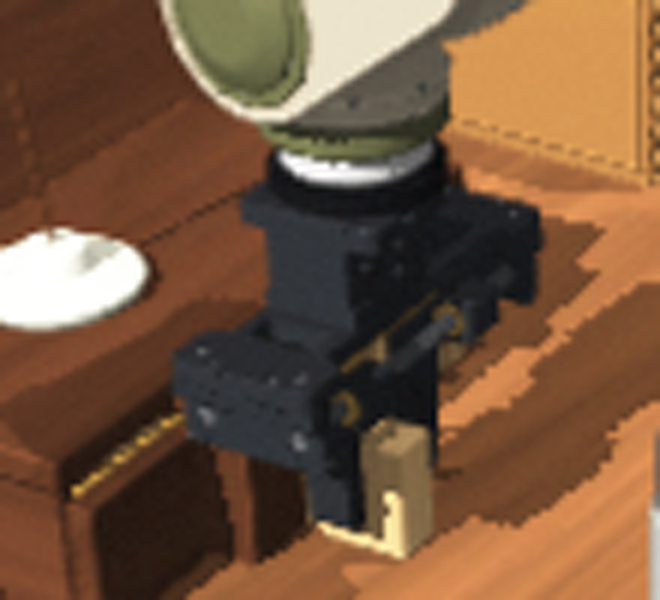

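The handle is free (opening 44 mm, forces about 0) and still upright. I'll retreat straight up, then back.

```bash
python3 -m inch '[[[0,0,0.01,0],[0,0,0.03,0],[0,0,0.06,0],[0,0,0.1,0],[0,0,0.14,0]]]' ; python3 -m inch '[[[0,0,0.035,0],[-0.02,-0.03,0.05,0],[-0.04,-0.065,0.05,0],[-0.06,-0.1,0.05,0],[-0.08,-0.135,0.05,0]]]'; python3 -m inch '[[[-0.02,-0.035,0,0],[-0.04,-0.07,0,0],[-0.06,-0.105,0,0],[-0.08,-0.14,0,0],[-0.08,-0.14,0,0]]]'; python3 - <<'E'
from h import *
grab('side','side14');c=grab('top','top14')
a=cv2.imread('pics/side14.png')[150:250,190:300];b=cv2.imread('pics/top14.png')[145:225,230:340]
x=np.hstack([cv2.resize(a,(400,364),interpolation=2),cv2.resize(b,(400,291),interpolation=2)[:, :].copy() if 0 else cv2.copyMakeBorder(cv2.resize(b,(400,291),interpolation=2),0,73,0,0,0)])
cv2.imwrite('pics/v14.png',x)
for f in('top0','top8','top12','top14'):
    c=load(f);h=cv2.cvtColor(c['pixels'],cv2.COLOR_RGB2HSV)[168:186,318:338].astype(float)
    m=(h[...,0]>15)&(h[...,0]<32)&(h[...,1]>140)&(h[...,2]>120)
    w=m*h[...,2];ys,xs=np.mgrid[168:186,318:338];ce=[(xs*w).sum()/w.sum(),(ys*w).sum()/w.sum()]
    print(f,m.sum(),np.round(ce,2),onz(c,[ce],40).round(1))
E
```

```text
t: 17.65
eef_pos: [604.0, 55.4, 175.4]
eef_rot: [-3.138, -0.142, 0.001]
wrist_force: [0.9, -0.2, -0.0]
opening: 44.2
t: 18.07
eef_pos: [523.3, -80.7, 224.5]
eef_rot: [3.138, 0.144, 0.002]
wrist_force: [0.7, 0.1, 0.1]
opening: 44.1
t: 18.48
eef_pos: [441.8, -224.5, 224.3]
eef_rot: [3.137, 0.133, -0.0]
wrist_force: [-0.4, 0.8, -0.4]
opening: 44.0
top0 20 [326.48 178.25] [[651.3 -77.   40. ]]
top8 19 [326.78 178.23] [[651.4 -77.7  40. ]]
top12 20 [328.01 178.03] [[651.9 -80.8  40. ]]
top14 18 [327.71 177.88] [[652.3 -80.1  40. ]]
```

View pics/v14.png

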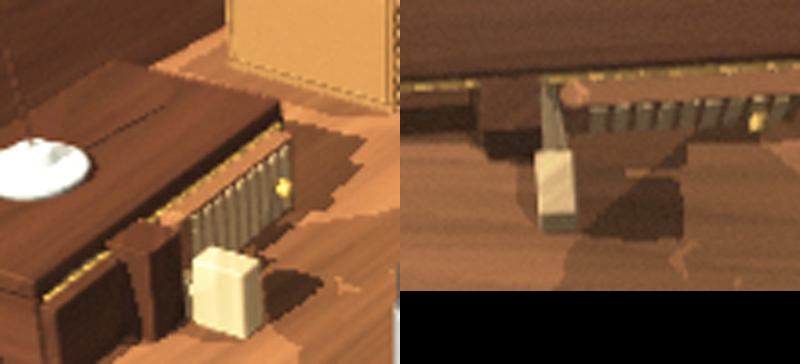

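View pics/top14.png

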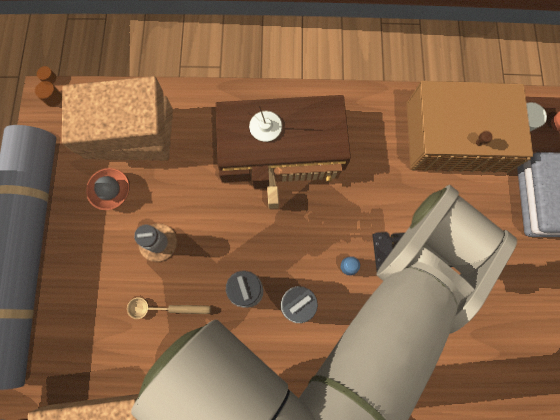

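View pics/side14.png

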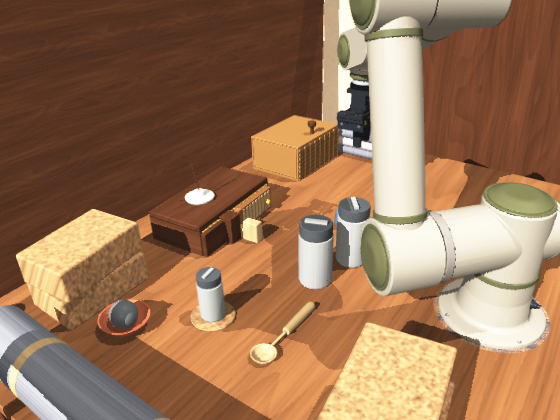

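The feeler stands upright in the gap, with its handle at top-view (273,195). The knob is still about 2.5–3 mm aside at x=327.7, the tumbler is on the coaster at (152,238), and the rest is unmoved. Handing in.

```bash
python3 -c "
from cell import ctrl
print(ctrl.finish_job())"
```

```text
the job is handed in; nothing more can be done
None
```

The job is done and handed in at about 18.5 s of robot time. No verdict was reported.

- **Tumbler:** I moved the smallest tumbler first. It stands upright on the cork coaster, clear of the rim.
- **Feeler:** I slid the blade in thin end first along the jamb face until it dragged at about 7–8 N, then released it. It stayed upright, and the arm was well clear when I handed in.
- **Door:** the knob position shows the door still about 2.5–3 mm aside after release. It read about 3 mm before, and the camera noise is roughly 0.7 mm.
- **Other things:** in the last pictures the jar, spoon, ball, incense holder and two larger tumblers look unmoved.

Two checks disagreed slightly:
- **Camera offset:** the two cameras differed by about 2 mm for the coaster and more for some picked points, so I corrected positions by views relative to the gripper and by touch.
- **Chest angle:** my estimates ranged from 4.6° to 5.4°. I used 5.2°, and the contact force against the jamb was consistent with the blade lying about parallel to it, though the readings were too noisy to be sure.

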